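Air the dust extractor's filter cassettes

ROBOT

A 6-joint arm with a two-finger parallel gripper is mounted at the origin on a cart in front of the work surface, level with it; the furniture and walls round the work are solid. World frame = base frame: x ahead of the robot, y to its left, z up, the work surface at z = 0. Lengths are in mm, angles in rad, forces in N, time in s.
With the tool pointing down it reaches from about 325 to 1000 mm from the base axis. Payload 5.1 kg.
Tool frame: the origin (TCP) lies at the very end of the fingers, on their centre line; the grasp point (between the pads) lies 19 mm behind it; z points along the fingers, y is the line along which they close (so a half turn about z gives the same grasp; the last joint's range is limited). The gripper opens to 85 mm and grips with 20 to 120 N. Pads are 22 mm wide; open, the fingers measure 114 mm over their backs; the gripper's body (76 mm by 85 mm) begins 54 mm behind the grasp point. The pads swing forward as they close: fully open they stand 13 mm farther back than shut.
Start: joints at [-1.294, 0.124, 1.65, -0, 1.367, -0.083], TCP at [228.824, -608.378, 231.322] pointing down, gripper open.
Joint ranges: [-2.61, 2.61], [-1.02, 2.33], [0.03, 2.71], [-1.35, 4.49], [0.32, 2.68], [-2.91, 2.91]. Speed limits (rad/s): [2.57, 2.57, 3.14, 3.14, 3.14, 3.14].

INTERFACE

Orientations are given as a unit quaternion [x, y, z, w].
In Python, from cell import robot, effector, solve_ik, monitor, eyes, finder gives the robot as it stands. Calls block until the motion is done:
- robot.move_to(position, orientation): joint-space move of the TCP to a pose.
- robot.servo_line(position, vel=150, attitude=None, contact_N=None): straight line of the TCP; attitude=None keeps the orientation; vel is the mean speed in mm/s. With contact_N (N) it stops when the force on the tool has changed by that much, and returns True; else False.
- robot.move_joints(angles): joint-space move.
- effector.let_go() and effector.close_gripper(grip_force=None): open the fingers fully, or close them until they stop; grip_force is the grip in N (None keeps the last).
- robot.pause(seconds).
- solve_ik(position, orientation): joint angles nearest the present ones, or None.
- monitor.sense(): the state.
- eyes.grab_frame(name): name is "scene" or "top"; returns (picture, depth): 400x640x3 uint8, blue, green, red; 400x640 float32, mm along the optical axis (not along the pixel's ray), 0 where there is no reading.
- eyes.camera_info(name): a dict with "mtx" (3x3 intrinsics, pixels), "xyz" and "attitude" of the camera in the world. Camera axes: x right, y up, looking along -z (the intrinsics and any distortion apply to the point x, -y, -z); pixel columns grow to the right and rows downward; lengths in mm; the calibration is good to about 2 mm. A picture is of the moment at which its call begins. camera_info takes no time and is no camera call.
A pose or a line that the arm cannot do raises robot.MotionError and nothing moves.
- robot.finish_job(): hands the job in; it is judged then, once.
Trained networks look in the newest picture that a camera, given by its name, has taken for a name from the list of things; names that differ only in an ending like _2 or _b are one class to them, and where a whole thing is asked for, a point or a joint stands for the part that bears it (a point fixed in the world has none). Each returns a list of dicts, best first, with "confidence" (0 to 1); they miss things now and then, are a little off and sometimes report something else, mostly with a low value. They report only what shows in the picture. A call takes as long as a camera call.
- finder.recognise(label, camera): "centre" ([column, row] in pixels, amid what is visible of it).
- finder.cut_out(label, camera): "mask" (400x640 bool, what is visible of it) and "centre" ([column, row] in pixels, amid what is visible of it).
The state is a dict: "t": time; "q": joint angles; "joint_velocities": joint speeds; "joint_torque": joint torques, N m; "tcp_pos": TCP position; "ee_rot": TCP orientation; "wrist_force": force on the tool from outside, world axes, zero at the start; "ft_torque": the same for the moment, N m; "grip_width": opening from 0.0 (shut) to 1.0 (fully open); "gripper_force": force on a finger pad.
Only numpy, scipy, OpenCV 4.12 (cv2) and the standard library are available. Lean on these libraries where they do the work, as an engineer would, in place of code of your own. Each camera call takes 0.05 s, during which the arm holds its last target. There are 200 camera calls.

TASK

Service the grinder's dust filter: trip the hidden catch of the filter housing by pushing the screwdriver's blade through the slot in its louvred front, so that the sprung lid swings open, and put the screwdriver away lying in the steel tool tray. Lift out every filter cassette that the housing holds and lean them side by side on the drying rest to air, each upright way up with its lower edge down in the rest's drip tray and leaning back against the rail. Close the lid again so that the catch holds it, and leave the hammer, tape measure and small wrench where they are.

Things in the scene. Friction and masses are not known exactly. Their poses are not given: they have to be found in the camera images.
- filter_housing: grey sheet-metal box fixed to the bench, 150 mm deep (x) x 204 wide (y) x 132 high, walls 4; two foot flanges 17 mm out at the front, suction port 30 mm out at the rear. Origin: centre of underside; front with louvres and slot faces its -x (to the robot's left front). Inside, cassettes stand along its x-z plane at x = +20, y = +56, 0, -56 mm; 44 mm free between them, 36 mm to the side walls; ribs hold their outer 10 mm.
- slot_mouth (a point): centre of the slot in the front face of the housing, 100 mm above the bench: an opening 16 mm wide and 12 mm high, with a dark bezel. The way in is along the housing's +x, level.
- catch_face (a point): centre of the face of the hidden steel catch tab, 25 mm straight in behind the slot mouth (26 mm wide, 24 mm high there). Pushed 6 to 8 mm inwards it lets the lid go.
- catch (a joint): travel of the catch tab in m: 0 at rest, growing as it is pushed in, stop at 0.010; return spring about 3 N at rest and 6 N at the stop.
- lid (a joint): lid angle in rad: about 0.01 latched, 1.80 open: leaning back past the hinge, top edge 0.28 m above the bench. With the catch tripped a spring opens it in about 2 s and holds it; closing takes 2 to 4 N at its front edge. Pushed fully down it latches by itself (a sloping nose snaps over the lid's striker, about 10 N at the front edge).
- lid_hinge (a point): middle of the lid's hinge line, at the top rear edge of the housing (its x = +75 mm, 132 mm above the bench); the axis is the housing's y.
- lid_front (a point): point on the upper face of the lid, on its middle line, 140 mm from the hinge line and 14 mm short of its front edge. The lid is a flat sheet 5 mm thick, 206 mm wide, reaching 152 mm forward of the hinge.
- screwdriver: red screwdriver 210 mm long, 0.12 kg, lying on the bench. Origin: under its middle, about 12 mm below its axis as it lies (it may roll: use the points). Handle 30 mm thick from +8 to +105 mm along its x, thin 6 mm round blade along its -x to the tip.
- screwdriver_mid (a point): point on the screwdriver's axis 98 mm behind its tip, 8 mm in front of its handle.
- screwdriver_tip (a point): tip of the blade, on the axis, 98 mm from screwdriver_mid along the screwdriver's -x.
- tool_tray: open steel tray, loose, 0.7 kg, 310 mm (its x) x 110 mm (its y), rim 24 mm high, walls 3 mm. Origin: centre of its underside.
- drying_rest: fixed drying rest: steel drip tray 100 mm deep (x) x 380 wide (y), floor 3 mm thick, rim 14 mm high and 3 thick, with a rail along its y on two end posts (y = +-183 mm, 68 mm high). Origin: centre of underside. Slabs lean back towards its +x, away from the robot. Room for three cassettes, e.g. centred at y = +115, 0, -115 mm.
- rest_rail: the steel rail of the rest, round, 10 mm thick. Origin: its middle, at x = +32 mm, y = 0 in the rest's frame and 60 mm above the bench; it runs along its y.
- cassette_1: filter cassette: rigid flat slab 98 mm wide (x), 12 mm thick (y), 112 mm high (z), 0.24 kg, aluminium frame round grey pleats, faces alike. Origin: centre of its bottom edge; z points to its top. Stands upright in the housing, bottom 8 mm above the bench, top 12 mm below the rim; pinch it across its thickness mid-top. May be absent. Slot at housing y = +56 mm.
- cassette_2: filter cassette: rigid flat slab 98 mm wide (x), 12 mm thick (y), 112 mm high (z), 0.24 kg, aluminium frame round grey pleats, faces alike. Origin: centre of its bottom edge; z points to its top. Stands upright in the housing, bottom 8 mm above the bench, top 12 mm below the rim; pinch it across its thickness mid-top. May be absent. Slot at housing y = 0.
- cassette_3: filter cassette: rigid flat slab 98 mm wide (x), 12 mm thick (y), 112 mm high (z), 0.24 kg, aluminium frame round grey pleats, faces alike. Origin: centre of its bottom edge; z points to its top. Stands upright in the housing, bottom 8 mm above the bench, top 12 mm below the rim; pinch it across its thickness mid-top. May be absent. Slot at housing y = -56 mm.
- hammer: bystander: ball-peen hammer 294 x 104 x 29 mm lying behind the drying rest. Origin: its middle, underside.
- tape_measure: bystander: yellow tape measure 35 x 80 x 69 mm in front of the housing. Origin: centre of its underside.
- wrench: bystander: small combination wrench 159 x 28 x 6 mm behind the housing and the rest. Origin: its middle, underside.

How it is judged (in metres and radians):
On the way, in this order (a step that is already met when the one before it is completed fails the run):
1. the catch tab is pushed in by the screwdriver's tip through the slot (value of joint catch above 0.004 m and distance between screwdriver_tip and catch_face below 0.016 m).
2. the lid has swung open (value of joint lid above 1.5 rad), for 0.2 s.
At the end, for the whole second after the job is handed in: Each cassette present: bottom edge on the drip tray floor, top up, leaning 0.08 to 0.65 rad from upright, bottom edge level within 0.1 rad, touching the rail, at rest. Lid latched (under 0.03 rad). Screwdriver lying in the tool tray, its middle within 60 mm of the tray's lengthways (x of cassette_1 in the frame of drying_rest between -0.048 and 0.03 m and y of cassette_1 in the frame of drying_rest between -0.145 and 0.145 m and z of each of cassette_1, cassette_2, cassette_3 in the frame of drying_rest below 0.014 m and angle between cassette_1's own z axis and vertical between 0.08 and 0.65 rad and angle between cassette_1's own x axis and vertical between 1.46 and 1.68 rad and contact force between each of cassette_1, cassette_2, cassette_3 and rest_rail above 0.04 N and linear speed of each of cassette_1, cassette_2, cassette_3 below 0.02 m/s and x of cassette_2 in the frame of drying_rest between -0.048 and 0.03 m and y of cassette_2 in the frame of drying_rest between -0.145 and 0.145 m and angle between cassette_2's own z axis and vertical between 0.08 and 0.65 rad and angle between cassette_2's own x axis and vertical between 1.46 and 1.68 rad and x of cassette_3 in the frame of drying_rest between -0.048 and 0.03 m and y of cassette_3 in the frame of drying_rest between -0.145 and 0.145 m and angle between cassette_3's own z axis and vertical between 0.08 and 0.65 rad and angle between cassette_3's own x axis and vertical between 1.46 and 1.68 rad and value of joint lid below 0.03 rad and x of screwdriver_mid in the frame of tool_tray between -0.06 and 0.06 m and y of screwdriver_mid in the frame of tool_tray between -0.052 and 0.052 m and z of each of screwdriver_mid, screwdriver_tip in the frame of tool_tray below 0.035 m and y of screwdriver_tip in the frame of tool_tray between -0.055 and 0.055 m and linear speed of screwdriver below 0.03 m/s).
It fails at once if the hammer, tape measure or wrench is shifted by more than 4 cm (distance of any of hammer, tape_measure, wrench from where it was at the start of the episode above 0.04 m).
Of cassette_1, cassette_2, cassette_3 only 2 to 3 are there at a start; the rules pass over those that are not, and their reading is None.
At some moment in a run one of screwdriver may be knocked a few centimetres aside while the robot is not near it.
It also fails if it takes over 210 s, if anything falls off the work surface, if the arm or the gripper's body presses on something with over 40 N, if the wrist force passes 120 N, or if a joint passes its speed limit or range.

## Working session

There is one attempt and no reset: what is moved stays moved. The work goes in short steps, each a Python script; the robot and the scene stay as the last script left them, time stands still between calls to the robot, and variables do not carry over. Pictures are saved under pics/ and viewed, at most 14 in all, crops included, and the job is handed in when it is done.

```bash
ls; mkdir -p pics; cat > h.py <<'E'
import numpy as np, cv2
from scipy.spatial.transform import Rotation as R
from cell import robot, effector, solve_ik, monitor, eyes, finder
def cam(n):
    c=eyes.camera_info(n); return np.array(c["mtx"],float),np.array(c["xyz"],float),R.from_quat(c["attitude"]).as_matrix(),c
def cloud(n,depth):
    K,t,A,_=cam(n); v,u=np.mgrid[0:400,0:640]
    x=(u-K[0,2])/K[0,0]*depth; y=(v-K[1,2])/K[1,1]*depth
    P=np.stack([x,-y,-depth],-1)@A.T+t
    P[depth<=0]=np.nan
    return P
def proj(n,p):
    K,t,A,_=cam(n); q=(np.atleast_2d(p)-t)@A; q=q*[1,-1,-1]; q=q@K.T; return q[:,:2]/q[:,2:]
E
python3 - <<'E'
from h import *
for n in ["scene","top"]:
    im,d=eyes.grab_frame(n); cv2.imwrite(f"pics/{n}0.png",im); np.save(f"{n}0.npy",d)
    print(n,cam(n)[3])
    P=cloud(n,d)
    for l in ["filter_housing","slot_mouth","screwdriver","screwdriver_mid","screwdriver_tip","tool_tray","drying_rest","rest_rail","hammer","tape_measure","wrench"]:
        for r in finder.cut_out(l,n)[:2]:
            m=r["mask"]; Q=P[m]; Q=Q[~np.isnan(Q[:,0])]
            if len(Q): print(l,round(r["confidence"],2),np.round(r["centre"]),m.sum(),np.round(np.median(Q,0)),np.round(np.percentile(Q,2,0)),np.round(np.percentile(Q,98,0)))
print(monitor.sense()["t"])
E
```

```text
pics
scene {'mtx': array([[451.68262481,   0.        , 326.7803776 ],
       [  0.        , 451.68262481, 196.6779947 ],
       [  0.        ,   0.        ,   1.        ]]), 'xyz': array([ 944.15329667,  632.59111678, 1462.6809194 ]), 'attitude': array([0.05899067, 0.26021748, 0.93358396, 0.23922365])}
slot_mouth 0.91 [326. 200.] 3566 [588. -72. 136.] [ 463. -186.    2.] [688.   5. 145.]
screwdriver 0.77 [273. 131.] 139 [ 593. -517.   23.] [ 550. -541.    7.] [ 627. -490.   31.]
screwdriver 0.49 [327. 193.] 2314 [577. -95. 139.] [ 468. -191.  130.] [676.  -7. 146.]
screwdriver_tip 0.71 [276. 128.] 156 [ 593. -517.   22.] [ 548. -542.   -2.] [ 629. -490.   31.]
tool_tray 0.58 [294. 155.] 2012 [ 571. -386.    5.] [ 426. -476.   -3.] [ 714. -292.   26.]
drying_rest 0.9 [379. 293.] 3380 [559. 269.   5.] [502.  71.  -2.] [615. 437.  67.]
rest_rail 0.89 [370. 286.] 207 [592. 251.  65.] [576.  91.  59.] [607. 420.  71.]
hammer 0.6 [339. 318.] 825 [728. 279.  22.] [671. 109.  -1.] [753. 388.  33.]
hammer 0.47 [325. 201.] 3467 [588. -71. 136.] [ 464. -182.    6.] [688.   5. 145.]
tape_measure
[... 836 characters left out ...]
crewdriver_tip 0.81 [468. 190.] 379 [ 580. -515.   22.] [ 456. -549.    8.] [ 627. -442.   30.]
tool_tray 0.82 [423. 199.] 4008 [ 571. -386.    4.] [ 428. -475.   -1.] [ 716. -298.   25.]
drying_rest 0.59 [214. 212.] 4281 [559. 253.   5.] [502.  68.  -0.] [611. 434.  67.]
rest_rail 0.74 [209. 192.] 377 [590. 235.  65.] [574.  83.  59.] [607. 418.  70.]
hammer 0.8 [202. 152.] 955 [726. 271.  22.] [667. 104.   0.] [759. 386.  29.]
hammer 0.74 [468. 192.] 277 [ 589. -521.   23.] [ 546. -549.   13.] [ 626. -493.   30.]
tape_measure 0.55 [365. 257.] 366 [ 414. -206.   61.] [ 380. -238.    0.] [ 446. -176.   71.]
wrench 0.53 [316. 151.] 161 [734. -80.   5.] [ 717. -125.   -1.] [748.  11.  10.]
1.2
```

View pics/top0.png

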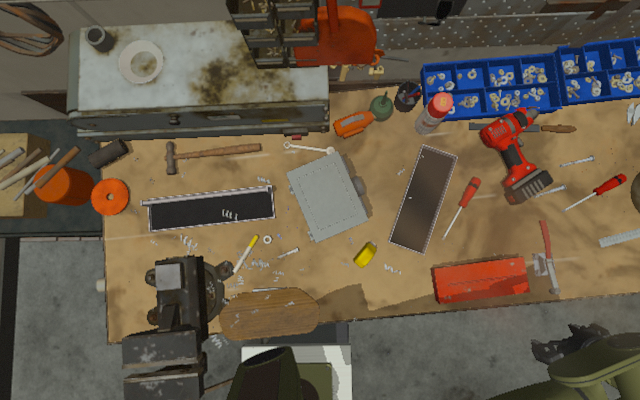

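View pics/scene0.png

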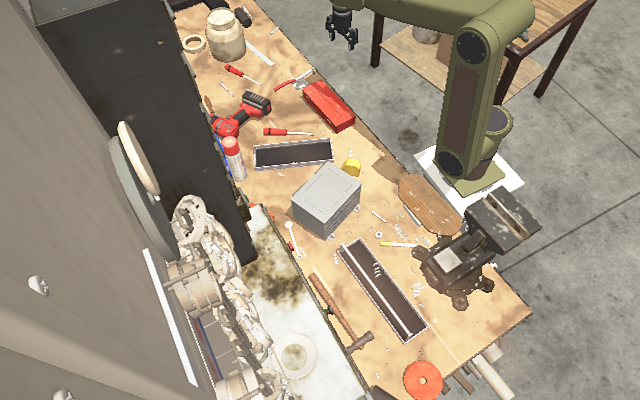

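Top view: housing lid is centred at about (328,195) with its port to the right at (360,187), so the front faces left (+y). The screwdriver's handle is at (470,187) and its tip at (445,235). The rest is at (210,208), the tray at (423,199). Next I fit poses and look closely at the front face.

```bash
cat > m.py <<'E'
from h import *
def best(l,n):
    r=finder.cut_out(l,n); return r[0] if r else None
def rect(P,z0,z1,mask=None,box=None):
    ok=(P[...,2]>z0)&(P[...,2]<z1)
    if mask is not None: ok&=mask
    if box: ok&=(P[...,0]>box[0])&(P[...,0]<box[1])&(P[...,1]>box[2])&(P[...,1]<box[3])
    q=P[ok][:,:2].astype(np.float32); return cv2.minAreaRect(q),q
def driver(n="top"):
    im,d=eyes.grab_frame(n); P=cloud(n,d); c=[r for l in("screwdriver_tip","screwdriver") for r in finder.cut_out(l,n) if r["confidence"]>.3]
    out=[]
    for r in c[:3]:
        q=P[cv2.dilate(r["mask"].astype(np.uint8),np.ones((3,3)))>0]; q=q[q[:,2]>4]; 
        if len(q)<20: continue
        # handle points: z>18
        c0=np.median(q,0); u=np.linalg.svd(q[:,:2]-q[:,:2].mean(0))[2][0]
        s=(q[:,:2]-c0[:2])@u; hs=s[q[:,2]>19]
        if hs.mean()<s.mean() if len(hs) else False: u=-u; s=-s
        w=(q[:,:2]-c0[:2])@[-u[1],u[0]]
        out.append((r["confidence"],c0,u,s.min(),s.max(),q,s,w))
    return out
E
python3 - <<'E'
from m import *
im,d=eyes.grab_frame("top"); P=cloud("top",d)
for nm,z0,z1,l in [("lid",130,150,"filter_housing"),("rest",6,80,"drying_rest"),("rail",50,80,"rest_rail"),("tray",12,40,"tool_tray")]:
    m=best(l,"top")["mask"]; m=cv2.dilate(m.astype(np.uint8),np.ones((3,3)))>0
    r,q=rect(P,z0,z1,m); print(nm,np.round(r[0],1),np.round(r[1],1),round(r[2],2),len(q)); print(np.round(cv2.boxPoints(r)).tolist())
    m0=best(l,"top")["mask"]
for o in driver():
    print(round(o[0],2),np.round(o[1]),np.round(o[2],3),round(o[3]),round(o[4]))
    q,s,w=o[5:]
    for a in np.arange(o[3],o[4],12):
        k=(s>=a)&(s<a+12)
        if k.any(): print(round(a),k.sum(),np.round(np.median(q[k],0)),np.round(q[k,2].max()))
im,d=eyes.grab_frame("scene")
for n in["scene","top"]:
  for l in ["slot_mouth","screwdriver_mid","screwdriver_tip","rest_rail","lid_front","catch_face"]:
    print(n,l,[(round(r["confidence"],2),np.round(r["centre"],1).tolist()) for r in finder.recognise(l,n)[:2]])
c=cv2.resize(im[150:250,270:400],None,fx=6,fy=6,interpolation=cv2.INTER_CUBIC); cv2.imwrite("pics/face.png",c)
E
```

```text
lid [ 574.4 -104.8] [206.  160.7] 22.22 4475
[[449.0, -69.0], [509.0, -218.0], [700.0, -140.0], [639.0, 9.0]]
rest [597.1 -85.9] [166.7 219.7] 37.82 137
[[464.0, -50.0], [599.0, -224.0], [730.0, -122.0], [596.0, 52.0]]
rail [591.  251.9] [ 12.4 365.6] 5.05 441
[[569.0, 433.0], [601.0, 69.0], [613.0, 70.0], [581.0, 434.0]]
tray [ 571.1 -384.2] [110.7 310.4] 68.46 468
[[406.0, -379.0], [695.0, -493.0], [736.0, -390.0], [447.0, -276.0]]
0.97 [ 586. -519.   23.] [ 0.858 -0.514] -155 49
-155 10 [ 457. -442.   10.] 14.0
-143 7 [ 467. -448.   10.] 15.0
-59 3 [ 543. -494.   16.] 18.0
-47 38 [ 551. -499.   19.] 27.0
-35 31 [ 562. -504.   20.] 29.0
-23 38 [ 571. -509.   21.] 27.0
-11 39 [ 582. -517.   24.] 30.0
1 40 [ 592. -523.   24.] 30.0
13 41 [ 603. -528.   24.] 31.0
25 46 [ 613. -534.   24.] 31.0
37 35 [ 623. -540.   24.] 30.0
49 2 [ 628. -546.   25.] 26.0
scene slot_mouth [(0.76, [328.4, 202.0])]
scene screwdriver_mid [(0.49, [274.5, 130.9]), (0.29, [323.6, 193.3])]
scene screwdriver_tip [(0.7, [275.3, 128.8])]
scene rest_rail [(0.82, [378.8, 297.2])]
scene lid_front [(0.75, [327.0, 189.3])]
scene catch_face [(0.57, [365.6, 277.8])]
top slot_mouth [(0.82, [329.0, 195.1])]
top screwdriver_mid [(0.86, [471.0, 191.7])]
top screwdriver_tip [(0.86, [473.2, 189.8])]
top rest_rail [(0.85, [215.5, 192.9]), (0.29, [471.4, 188.9])]
top lid_front []
top catch_face []
```

View pics/face.png

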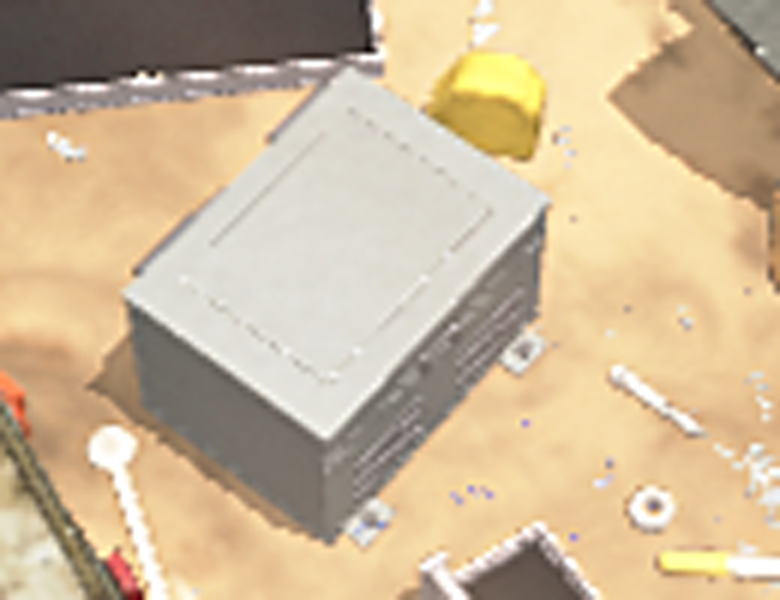

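The face crop shows two louvre blocks with a dark slot between them, at about crop (439,348). That matches the middle of the housing front at height 100, so I take housing y=0. Now I plan IK and grasp the driver.

```bash
cat >> h.py <<'E'
def down(a): # tool pointing down, tool x axis at world angle a (rad); fingers close across it
    x=np.array([np.cos(a),np.sin(a),0]); z=np.array([0,0,-1.]); return R.from_matrix(np.stack([x,np.cross(z,x),z],1))
HA=np.radians(22.2); hx=np.array([np.sin(HA),-np.cos(HA),0]); hy=np.array([np.cos(HA),np.sin(HA),0])
HC=np.array([573,-101.5,0])
def H(x,y,z): return HC+hx*x+hy*y+[0,0,z]
E
python3 - <<'E'
from m import *
im,d=eyes.grab_frame("scene"); P=cloud("scene",d); r,q=rect(P,130,150,best("slot_mouth","scene")["mask"]); print("scene lid",r)
o=driver()[0]; q,s,w=o[5:]; k=(s>-48)&(s<45)&(q[:,2]>18)
u=np.linalg.svd(q[k,:2]-q[k,:2].mean(0))[2][0]; u*=np.sign(u[0]); c=q[k,:2].mean(0); print(u,c,(q[k,:2]-c)@u.T if 0 else '')
tipw=q[s<-140].mean(0); print("tip region",tipw)
butt=((q[:,:2]-c)@u).max(); tip=((q[:,:2]-c)@u).min(); print(butt,tip)
t=np.arctan2(tipw[1]-c[1],tipw[0]-c[0]); print("angles",t,np.arctan2(-u[1],-u[0]))
for f in (0,np.pi):
  g=solve_ik([c[0],c[1],3],down(t+f).as_quat()); i=solve_ik(H(-75-149-30,0,87),down(-np.pi/2+HA+f).as_quat())
  tr=solve_ik([571,-385,30],down(np.radians(-21.5)+f).as_quat()); tr2=solve_ik([571,-385,30],down(np.radians(-21.5)+np.pi+f).as_quat())
  for j in (g,i,tr,tr2): print(f, None if j is None else np.round(j,2))
E
```

```text
scene lid ((573.9412231445312, -100.73690795898438), (208.03250122070312, 161.3977813720703), 21.743528366088867)
[ 0.86059375 -0.50929205] [ 589.03753132 -521.8559772 ] 
tip region [ 456.90182305 -441.01081182   10.26237967]
46.07638847093324 -160.78624462397497
angles 2.5925168365990365 2.6072306911597494
0 [-0.79  0.61  1.43 -0.    1.1  -1.81]
0 None
0 [-0.67  0.39  1.69 -0.    1.06  1.27]
0 [-0.67  0.39  1.69 -0.    1.06 -1.87]
3.141592653589793 [-0.79  0.61  1.43 -0.    1.1   1.33]
3.141592653589793 [ 0.16 -0.08  2.12 -0.    1.11 -0.22]
3.141592653589793 [-0.67  0.39  1.69 -0.    1.06 -1.87]
3.141592653589793 [-0.67  0.39  1.69 -0.    1.06  1.27]
```

```bash
sed -i 's/HC=np.array.*/HC=np.array([573.4,-101.0,0])/' h.py
python3 - <<'E'
from m import *
g=np.array([589,-521.9]); Q=down(2.597+np.pi).as_quat()
robot.move_to([*g,120],Q); robot.servo_line([*g,3],vel=80,contact_N=8); print(monitor.sense()["tcp_pos"])
effector.close_gripper(60); s=monitor.sense(); print(s["grip_width"],s["gripper_force"])
robot.servo_line([*g,200],vel=100)
p=H(-75-157-60,0,160); robot.move_to(p,down(np.pi/2+HA).as_quat()); s=monitor.sense(); print(s["tcp_pos"],s["grip_width"],s["wrist_force"],s["t"])
for n in("top","scene"):
    im,d=eyes.grab_frame(n); cv2.imwrite(f"pics/{n}1.png",im); np.save(f"{n}1.npy",d)
    m=[r for r in finder.cut_out("screwdriver",n)]
    print(n,[(round(r["confidence"],2),np.round(r["centre"]),r["mask"].sum()) for r in m[:3]])
    uv=proj(n,[H(-75-60,0,173),H(-75,0,100),H(-75-60-98,0,173)]); print(np.round(uv,1).tolist())
    u,v=uv[0].astype(int); x0,y0=max(u-60,0),max(v-45,0); cv2.imwrite(f"pics/c{n}1.png",cv2.resize(im[y0:y0+90,x0:x0+120],None,fx=6,fy=6,interpolation=cv2.INTER_CUBIC)); print(x0,y0)
E
```

```text
[ 589.3876935  -522.33169027    3.92801579]
0.3062150165119942 58.89764689090953
[463.60334323 168.9866327  160.2316813 ] 0.2995254217410171 [ 0.26473752 -0.64974962 -0.58372195] 10.95
top [(0.58, array([234., 232.]), np.int64(219))]
[[278.2, 214.9], [301.8, 207.7], [243.2, 230.1]]
218 169
scene [(0.61, array([399., 238.]), np.int64(123))]
[[356.8, 206.1], [342.1, 207.2], [381.1, 222.7]]
296 161
```

```bash
python3 -c "
import cv2,numpy as np
a=cv2.imread('pics/ctop1.png');b=cv2.imread('pics/cscene1.png')
cv2.imwrite('pics/c1.png',np.vstack([cv2.resize(a,(400,300)),cv2.resize(b,(400,300))]))
cv2.imwrite('pics/c1.png',cv2.resize(np.hstack([a,b]),(800,300)) if 0 else np.vstack([cv2.resize(a,(740,300)) if 0 else a[120:420],b[120:420]])[:600])"
```

```text
(no output)
```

View pics/c1.png

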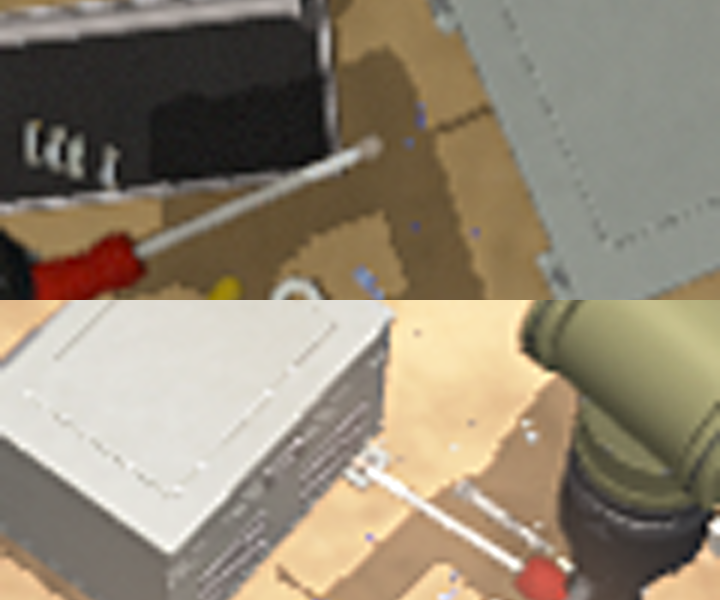

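```bash
python3 - <<'E'
from h import *
def tri(a,b):
    A=[];B=[]
    for n,uv in(("top",a),("scene",b)):
        K,t,Rm,_=cam(n); r=Rm@(np.array([(uv[0]-K[0,2])/K[0,0],-(uv[1]-K[1,2])/K[1,1],-1])); r/=np.linalg.norm(r); M=np.eye(3)-np.outer(r,r); A.append(M);B.append(M@t)
    return np.linalg.solve(sum(A),sum(B))
for a,b in(((280.5,213.5),(356.3,208.8)),((241.3,230.2),(383,225.7))):
    p=tri(a,b); q=p-HC; print(np.round(p,1),"housing",np.round([q@hx,q@hy,q[2]],1), np.round(proj("top",p)-a,1),np.round(proj("scene",p)-b,1))
print(monitor.sense()["tcp_pos"])
im=cv2.imread("pics/scene1.png")[180:235,310:375]; cv2.imwrite("pics/f.png",cv2.convertScaleAbs(cv2.resize(im,None,fx=10,fy=10,interpolation=cv2.INTER_CUBIC),alpha=1.8,beta=-60))
E
```

```text
[525.   21.8 154.3] housing [-132.     1.6  154.3] [[-0.5  0.8]] [[-0.8 -0. ]]
[484.  122.6 164.3] housing [-240.7    1.7  164.3] [[-0.3  0.6]] [[-0.5  0. ]]
[463.39850392 169.0310202  160.04976765]
```

View pics/f.png

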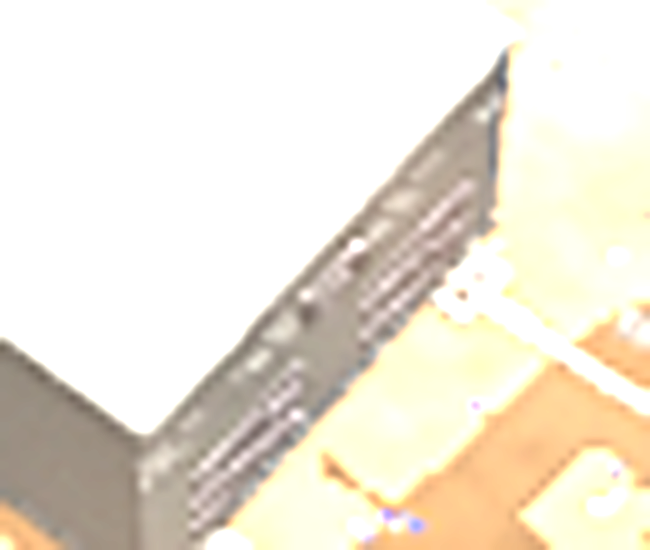

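```bash
python3 - <<'E'
from h import *
for n in("top","scene"):
    P=cloud(n,np.load(f"{n}1.npy")); q=P.reshape(-1,3); q=q[~np.isnan(q[:,0])]; l=q-HC; X=l@hx;Y=l@hy
    for a in range(-250,-110,10):
        k=(X>=a)&(X<a+10)&(abs(Y)<25)&(q[:,2]>110)
        if k.sum(): print(n,a+5,k.sum(),"z med",np.round(np.median(q[k,2]),1),"max",np.round(q[k,2].max(),1),"y",np.round(np.median(Y[k]),1),"Xmax",np.round(X[k].max()))
E
```

```text
top -245 176 z med 477.8 max 486.8 y -1.6 Xmax -240.0
top -235 369 z med 462.3 max 487.1 y -3.1 Xmax -230.0
top -225 62 z med 436.7 max 461.1 y 15.8 Xmax -221.0
top -215 9 z med 171.1 max 172.7 y 2.6 Xmax -211.0
top -205 10 z med 170.8 max 174.5 y 3.6 Xmax -201.0
top -195 9 z med 170.2 max 171.5 y 2.9 Xmax -190.0
top -185 7 z med 169.5 max 172.5 y 3.3 Xmax -181.0
top -175 9 z med 169.4 max 172.4 y 4.0 Xmax -170.0
top -165 10 z med 170.0 max 171.5 y 3.3 Xmax -161.0
top -155 8 z med 169.5 max 172.5 y 4.0 Xmax -151.0
top -145 9 z med 168.2 max 173.3 y 4.2 Xmax -141.0
top -135 12 z med 167.0 max 170.0 y 4.8 Xmax -131.0
top -125 4 z med 167.0 max 168.4 y 4.5 Xmax -127.0
scene -245 95 z med 475.4 max 489.1 y 4.8 Xmax -240.0
scene -235 27 z med 469.8 max 481.1 y 11.5 Xmax -230.0
scene -225 5 z med 168.2 max 177.0 y 5.6 Xmax -222.0
scene -215 6 z med 168.2 max 170.5 y 3.1 Xmax -210.0
scene -205 6 z med 173.0 max 177.1 y 5.2 Xmax -200.0
scene -195 6 z med 172.9 max 175.4 y 6.5 Xmax -191.0
scene -185 5 z med 168.7 max 174.9 y 4.5 Xmax -180.0
scene -175 5 z med 169.3 max 171.4 y 5.6 Xmax -171.0
scene -165 5 z med 171.4 max 173.6 y 5.7 Xmax -160.0
scene -155 6 z med 170.5 max 172.2 y 6.9 Xmax -151.0
scene -145 4 z med 166.7 max 173.7 y 7.1 Xmax -141.0
scene -135 9 z med 167.5 max 170.6 y 5.8 Xmax -131.0
```

```bash
python3 - <<'E'
from m import *
Q=down(np.pi/2+HA-0.02).as_quat()
robot.servo_line(H(-292,-5,98),vel=100,attitude=Q); robot.servo_line(H(-75-162-10,-5,98),vel=60)
im2=[]
for n in("top","scene"):
    im,d=eyes.grab_frame(n); P=cloud(n,d); q=P.reshape(-1,3); q=q[~np.isnan(q[:,0])]; l=q-HC; X=l@hx;Y=l@hy
    for a in range(-190,-80,15):
        k=(X>=a)&(X<a+15)&(abs(Y)<25)&(q[:,2]>80)&(q[:,2]<125)
        if k.sum(): print(n,a+7,k.sum(),"z med",np.round(np.median(q[k,2]),1),"max",np.round(q[k,2].max(),1),"y",np.round(np.median(Y[k]),1),"Xmax",np.round(X[k].max()))
    k=(abs(X)<70)&(abs(Y)<90)&(q[:,2]>130)&(q[:,2]<150); print("lid z",np.median(q[k,2]))
    u,v=proj(n,H(-85,0,100))[0].astype(int); print(u,v); im2.append(cv2.resize(im[v-22:v+23,u-40:u+40],None,fx=8,fy=6.6667*1.2,interpolation=cv2.INTER_CUBIC)[:300])
cv2.imwrite("pics/i1.png",np.vstack(im2)); print(monitor.sense()["tcp_pos"])
E
```

```text
top -183 12 z med 108.5 max 112.6 y -4.1 Xmax -176.0
top -168 11 z med 108.9 max 110.4 y -4.1 Xmax -161.0
top -153 13 z med 108.1 max 114.6 y -3.9 Xmax -146.0
top -138 12 z med 108.2 max 111.0 y -4.0 Xmax -131.0
top -123 12 z med 106.5 max 110.7 y -4.0 Xmax -116.0
top -108 11 z med 106.5 max 110.5 y -3.6 Xmax -101.0
top -93 14 z med 105.5 max 108.2 y -4.1 Xmax -85.0
top -78 3 z med 104.0 max 105.6 y -3.1 Xmax -83.0
lid z 138.95170311488096
298 209
scene -183 7 z med 109.8 max 114.7 y -1.2 Xmax -176.0
scene -168 7 z med 109.1 max 116.7 y -2.3 Xmax -164.0
scene -153 8 z med 110.2 max 111.8 y -1.1 Xmax -147.0
scene -138 9 z med 106.1 max 112.6 y -2.6 Xmax -130.0
scene -123 8 z med 104.8 max 112.3 y -2.4 Xmax -116.0
scene -108 7 z med 107.6 max 115.1 y -1.2 Xmax -100.0
scene -93 7 z med 105.2 max 108.1 y -2.1 Xmax -87.0
scene -78 55 z med 107.8 max 122.6 y 4.0 Xmax -75.0
lid z 139.01915502670795
344 208
[475.26336743 126.0149102   97.9069711 ]
```

View pics/i1.png

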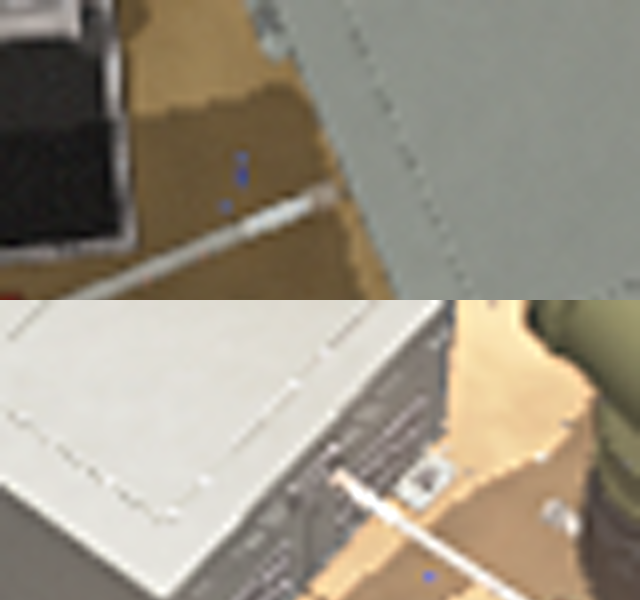

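```bash
python3 - <<'E'
from h import *
w=[H(-75,y,z) for y,z in((-110,140),(110,140),(110,-5),(-110,-5))]
src=proj("scene",w).astype(np.float32); s=3
dst=np.float32([[0,0],[220*s,0],[220*s,145*s],[0,145*s]])
im=cv2.imread("pics/scene0.png"); o=cv2.warpPerspective(im,cv2.getPerspectiveTransform(src,dst),(220*s,145*s),flags=cv2.INTER_CUBIC)
o=cv2.convertScaleAbs(o,alpha=1.5,beta=-50)
for y in(-102,0,102): cv2.line(o,((y+110)*s,0),((y+110)*s,20),(0,0,255),1)
cv2.line(o,(0,(140-100)*s),(30,(140-100)*s),(0,0,255),1)
cv2.imwrite("pics/rect.png",o)
E
```

```text
(no output)
```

View pics/rect.png

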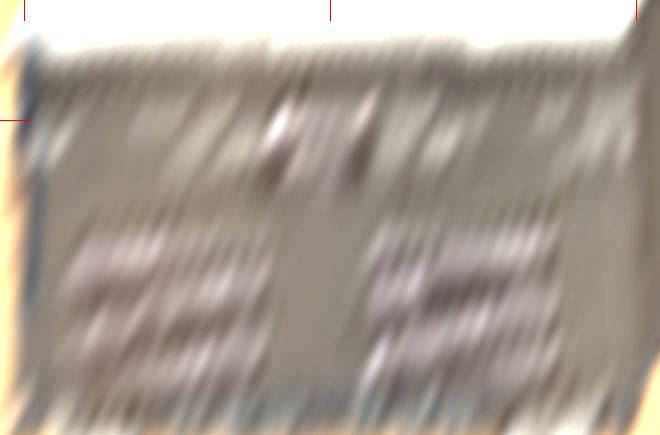

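```bash
python3 - <<'E'
from m import *
def X(): return (monitor.sense()["tcp_pos"]-HC)@hx
robot.servo_line(H(-247,-4,98),vel=30)
hit=robot.servo_line(H(-200,-4,98),vel=25,contact_N=2.0); s=monitor.sense(); print(hit,X(),s["wrist_force"],s["grip_width"])
E
```

```text
True -229.27363013148465 [ 0.68737437  1.69911323 -1.06389185] 0.300960905754898
```

```bash
python3 - <<'E'
from m import *
def X(): return (monitor.sense()["tcp_pos"]-HC)@hx
for y,z in ((-2,98),(-2,96.5),(0,98),(-1,99.5),(1,97),(-4,96),(-5,98),(2,98),(-2,101),(-2,94)):
    robot.servo_line(H(-235,y,z),vel=30); robot.pause(.2); f0=monitor.sense()["wrist_force"]
    hit=robot.servo_line(H(-205,y,z),vel=25,contact_N=2.0); f=np.array(monitor.sense()["wrist_force"])-f0; print(y,z,hit,round(X(),1),"ax,lat,z",np.round([f@hx,f@hy,f[2]],2))
    if X()>-222: break
E
```

```text
-2 98 True -228.9 ax,lat,z [-0.75  0.54  0.61]
-2 96.5 False -205.1 ax,lat,z [0.63 0.26 0.14]
```

```bash
python3 - <<'E'
from m import *
def X(): return (monitor.sense()["tcp_pos"]-HC)@hx
f0=np.array(monitor.sense()["wrist_force"])
for x in range(-203,-184,2):
    robot.servo_line(H(x,-2,96.5),vel=20); s=monitor.sense(); f=s["wrist_force"]-f0; print(round(X(),1),"ax,lat,z",np.round([f@hx,f@hy,f[2]],2),round(s["grip_width"],3))
    if f@hx<-4.6: break
im,d=eyes.grab_frame("scene"); P=cloud("scene",d); cv2.imwrite("pics/t.png",im)
k=(P[...,2]>160)&(P[...,0]>450)&(P[...,0]<750)&(P[...,1]<0)&(P[...,1]>-300); print("lid raised px",k.sum(),np.nanmax(P[k][:,2]) if k.any() else 0)
E
```

```text
-203.5 ax,lat,z [-4.08  0.49  0.53] 0.297
-201.2 ax,lat,z [-4.29  0.11  0.2 ] 0.298
-199.1 ax,lat,z [-5.32 -0.24 -0.07] 0.298
lid raised px 730 176.43182227362195
```

```bash
python3 - <<'E'
from m import *
def lid():
    im,d=eyes.grab_frame("scene"); P=cloud("scene",d)
    k=(P[...,2]>145)&(P[...,2]<300)&(P[...,0]>430)&(P[...,0]<750)&(P[...,1]<0)&(P[...,1]>-320); return im,k.sum(),np.nanmax(P[k][:,2]) if k.any() else 0
robot.pause(1.5); im,*r=lid(); print(r)
if r[1]<250:
    robot.servo_line(H(-197,-2,96.5),vel=20); robot.pause(2); im,*r=lid(); print(r)
print((monitor.sense()["tcp_pos"]-HC)@hx,monitor.sense()["wrist_force"])
robot.servo_line(H(-265,-2,96.5),vel=80); robot.servo_line(H(-265,-2,200),vel=150)
robot.pause(1); im,*r=lid(); print(r,monitor.sense()["t"]); cv2.imwrite("pics/open.png",im)
im,d=eyes.grab_frame("top"); cv2.imwrite("pics/opent.png",im); np.save("opent.npy",d)
s=proj("top",HC)[0].astype(int); cv2.imwrite("pics/oc.png",np.vstack([cv2.resize(im[s[1]-50:s[1]+50,s[0]-80:s[0]+80],None,fx=3,fy=3),cv2.resize(cv2.imread("pics/open.png")[150:250,260:420],None,fx=3,fy=3)]))
E
```

```text
[np.int64(926), np.float64(289.36244161996206)]
-198.97886762384587 [-1.95556903  4.09599804 -0.75579233]
[np.int64(1540), np.float64(287.0869859322845)] 22.2583
```

View pics/oc.png

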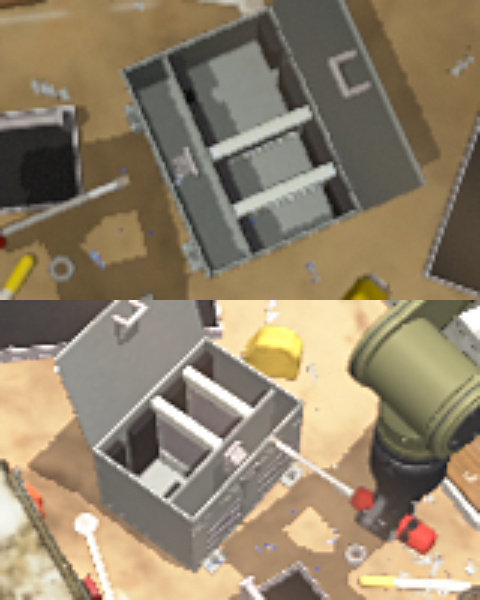

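Two cassettes are present, in the middle and at housing y=-56 (cassette_2 and cassette_3), and the lid is fully open. Next the screwdriver goes in the tray.

```bash
python3 - <<'E'
from m import *
a=np.radians(158.5); tx=np.array([np.cos(a),np.sin(a)]); p=np.array([571,-385])+59*tx; Q=down(a).as_quat()
s=monitor.sense()["tcp_pos"]; robot.servo_line([s[0],s[1],390],vel=200)
robot.move_to([*p,390],Q); robot.servo_line([*p,60],vel=200); robot.servo_line([*p,12],vel=50,contact_N=6); print(monitor.sense()["tcp_pos"])
effector.let_go(); robot.servo_line([*p,250],vel=200); robot.pause(.5)
robot.move_to([420,-250,390],down(np.pi/2+HA).as_quat())
im,d=eyes.grab_frame("top"); print(monitor.sense()["t"],monitor.sense()["q"])
u,v=proj("top",[571,-385,0])[0].astype(int); a1=cv2.resize(im[v-60:v+60,u-70:u+70],None,fx=3,fy=3)
cv2.imwrite("pics/tray.png",a1)
P=cloud("top",d)
b=best("tool_tray","top")["mask"]; r,q=rect(P,12,30,cv2.dilate(b.astype(np.uint8),np.ones((3,3)))>0); print(r)
# cassette tops
q=P.reshape(-1,3); q=q[~np.isnan(q[:,0])]; l=q-HC; X=l@hx; Y=l@hy
for y0 in(56,0,-56):
    k=(abs(Y-y0)<12)&(X>-35)&(X<75)&(q[:,2]>112)&(q[:,2]<130); 
    if k.sum()>20: print(y0,k.sum(),"X",np.percentile(X[k],[2,98]).round(1),"Y",np.median(Y[k]).round(1),np.median(q[k,2]), "slope",np.polyfit(X[k],Y[k],1)[0])
E
```

```text
[ 516.45400532 -363.64429253   12.50534605]
31.5 [-6.47071097e-01 -2.86784370e-01  1.77729750e+00 -6.54643563e-05
  1.65307069e+00 -1.03526188e+00]
((602.020751953125, -396.3751220703125), (110.61062622070312, 244.36001586914062), 68.60430145263672)
56 25 X [-33.9  74.2] Y 56.8 121.87763653613001 slope 0.023635948469502586
0 192 X [-33.3  72. ] Y -0.9 119.95934048631989 slope 0.001197699865784112
-56 191 X [-33.5  71.4] Y -56.8 119.99472829839215 slope 0.0025702523301160047
```

View pics/tray.png

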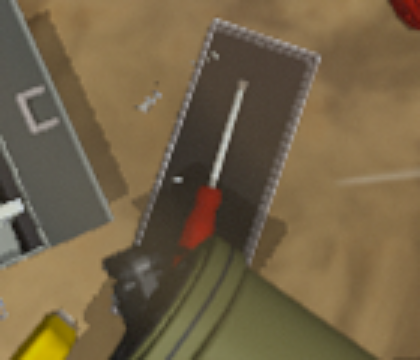

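The tray picture shows the driver lying in the tray: blade at (240,90), handle at (200,225). Now cassette_2, using an off-centre grasp and then centring on it.

```bash
cat >> h.py <<'E'
RA=np.radians(5.05); rx=np.array([np.cos(RA),np.sin(RA),0]); ry=np.array([-np.sin(RA),np.cos(RA),0]); RC=np.array([591,252,0])-32*rx
QH=down(np.pi/2+HA)
def rest_pose(y,th,bx,bz,L):
    up=rx*np.sin(th)+np.array([0,0,np.cos(th)]); return RC+rx*bx+ry*y+[0,0,bz]+up*L, (R.from_rotvec(th*ry)*down(np.pi/2+RA)).as_quat()
E
cat > pick.py <<'E'
from m import *
import sys
y,off,zt=float(sys.argv[1])-.7,float(sys.argv[2]),float(sys.argv[3])
def st(m): s=monitor.sense(); f=np.array(s["wrist_force"]); print(m,"w",round(s["grip_width"],3),"gf",round(s["gripper_force"],1),"f",np.round([f@hx,f@hy,f[2]],1),"Y",round((s["tcp_pos"]-HC)@hy,1),"z",round(s["tcp_pos"][2],1))
robot.move_to(H(19.5,y+off,300),QH.as_quat()); robot.servo_line(H(19.5,y+off,150),vel=200); hit=robot.servo_line(H(19.5,y+off,zt),vel=50,contact_N=5); st(f"down {hit}")
if not hit:
    effector.close_gripper(20); st("closed")
    for k in range(1,5): robot.servo_line(H(19.5,y+off*(1-k/4),zt),vel=20); st("shift")
    effector.close_gripper(20); st("again")
E
python3 pick.py 0 11 90
```

```text
down False w 1.003 gf 0.0 f [-0.6 -0.5  0.4] Y 10.6 z 90.5
closed w 0.173 gf 19.1 f [ -4.  -37.9  25.8] Y 1.0 z 90.9
shift w 0.138 gf 21.2 f [ -3.6 -32.6  23.1] Y -0.4 z 91.0
shift w 0.136 gf 20.2 f [ -3.7 -20.7  17.3] Y -0.4 z 91.0
shift w 0.133 gf 20.6 f [ -1.4 -10.9  10.3] Y -0.4 z 91.1
shift w 0.139 gf 20.0 f [-0.3 -2.8  5. ] Y -0.9 z 91.0
again w 0.138 gf 20.0 f [-1.4 -2.8  5.8] Y -0.8 z 91.1
```

```bash
cat > place.py <<'E'
from m import *
import sys
y,L=float(sys.argv[1]),float(sys.argv[2])
effector.close_gripper(60); p0=monitor.sense()["tcp_pos"]; L=p0[2]-8; print("L",L)
robot.servo_line([p0[0],p0[1],150],vel=60); robot.servo_line([p0[0],p0[1],290],vel=150); print("lifted",monitor.sense()["grip_width"],monitor.sense()["wrist_force"])
th=.25; p,q=rest_pose(y,th,4.5,4.5,L)
robot.move_to(p+[0,0,200],q); robot.servo_line(p+[0,0,40],vel=150); robot.pause(.2)
hit=robot.servo_line(p-[0,0,6],vel=25,contact_N=3); s=monitor.sense(); print(hit,"dz",s["tcp_pos"]-p,s["wrist_force"],s["grip_width"])
if len(sys.argv)<4:
    effector.let_go(); up=R.from_quat(q).as_matrix()[:,2]*-1
    robot.servo_line(s["tcp_pos"]+up*90,vel=80)
    robot.servo_line(np.array(monitor.sense()["tcp_pos"])+[0,0,150],vel=200)
    robot.move_to([420,0,390],QH.as_quat())
for n in("top","scene"):
    im,d=eyes.grab_frame(n); u,v=proj(n,RC)[0].astype(int); cv2.imwrite(f"pics/r{n}.png",cv2.resize(im[v-60:v+60,u-90:u+90],None,fx=2.5,fy=2.5))
cv2.imwrite(f"pics/rest{int(y)}.png",np.vstack([cv2.imread("pics/rtop.png"),cv2.imread("pics/rscene.png")])); print(monitor.sense()["t"])
E
python3 place.py 60 82
```

```text
L 83.12817164281098
lifted 0.1304786474042635 [-0.10639617  0.08999621 -2.58614026]
True dz [-0.14523635 -0.0895008  -0.11415214] [-0.04029852 -0.71187372  5.29970179] 0.13126072946849787
48.1667
```

View pics/rest60.png

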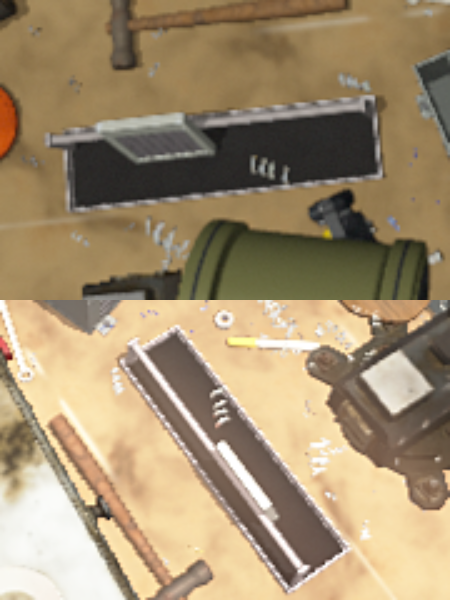

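The first cassette leans on the rail: its top edge is at (150,125) in the upper view and it lies against the rail in the lower view. Next is cassette_3.

```bash
python3 pick.py -56 17 90 && python3 place.py -60 82
```

```text
down False w 1.001 gf 0.0 f [-1.2  0.1  0.8] Y -39.4 z 90.5
closed w 0.339 gf 17.8 f [ -4.3 -34.6  25.3] Y -47.8 z 91.3
shift w 0.229 gf 19.0 f [ -5.8 -37.4  29.7] Y -52.3 z 92.0
shift w 0.138 gf 21.7 f [ -6.1 -37.1  30.6] Y -56.3 z 92.2
shift w 0.14 gf 21.5 f [ -4.8 -20.   19.8] Y -56.3 z 92.2
shift w 0.136 gf 20.5 f [-3.8 -5.5 10.8] Y -57.0 z 92.2
again w 0.135 gf 20.6 f [-3.5 -4.8 11.5] Y -56.9 z 92.2
L 84.2818921980287
lifted 0.1260577494092633 [-1.27955298 -0.12964464 -2.7819697 ]
True dz [-0.27752708 -0.0821959  -0.14131037] [-0.61705322  0.88226903  5.00379275] 0.12208698716279015
64.2917
```

View pics/rest-60.png

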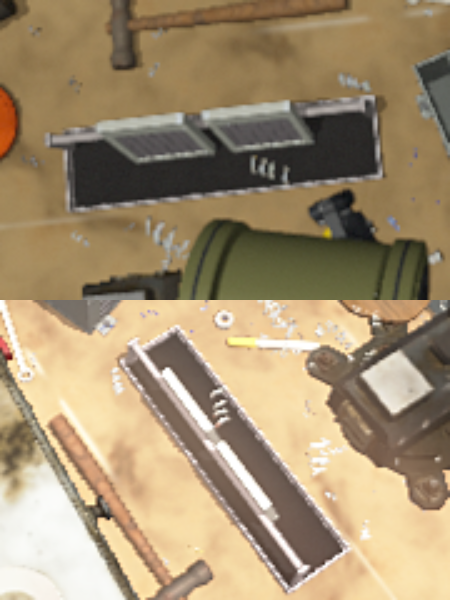

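Both cassettes lean on the rail. Now I close the lid by sweeping the shut fingers along the lid's arc.

```bash
python3 - <<'E'
from m import *
effector.close_gripper(20); q=QH.as_quat()
robot.move_to(H(165,0,390),q); robot.servo_line(H(165,0,250),vel=150)
def st(m): s=monitor.sense(); f=np.array(s["wrist_force"]); l=np.array(s["tcp_pos"])-HC; print(m,"X",round(l@hx,1),"z",round(l[2],1),"f",np.round([f@hx,f@hy,f[2]],1))
r=125
for ph in np.r_[1.85,np.arange(1.7,0.05,-.15)]:
    x=75-r*np.cos(ph)+5*np.sin(ph)+11; z=132+r*np.sin(ph)+5*np.cos(ph)
    robot.servo_line(H(x,0,z),vel=80)
    st(round(ph,2))
robot.servo_line(H(-60,0,145),vel=60); st("pre")
hit=robot.servo_line(H(-62,0,124),vel=30,contact_N=22); st(hit); robot.pause(.3); st("")
robot.servo_line(H(-62,0,200),vel=100); robot.pause(1)
robot.move_to([400,0,390],q)
for n in("top","scene"):
    im,d=eyes.grab_frame(n); cv2.imwrite(f"pics/end_{n}.png",im); P=cloud(n,d); l=P-HC; X=l@hx; Y=l@hy; k=(abs(Y)<85)&(P[...,2]>125)&(P[...,2]<300)
    for a in(-70,-35,0,35,65):
        j=k&(abs(X-a)<8); print(n,a,j.sum(),np.median(P[j][:,2]).round(1) if j.any() else None)
print(monitor.sense()["t"])
E
```

```text
1.85 X 125.2 z 251.1 f [ 1.   0.2 -0.6]
1.7 X 106.9 z 255.5 f [0.9 0.7 0.7]
1.55 X 88.0 z 257.0 f [2.8 0.  0.6]
1.4 X 69.3 z 256.0 f [1.8 0.1 0.3]
1.25 X 50.8 z 252.2 f [1.3 0.6 1.1]
1.1 X 32.9 z 245.3 f [ 0.8 -0.1  1.7]
0.95 X 16.4 z 235.9 f [1.8 0.  1.5]
0.8 X 1.7 z 224.3 f [ 0.3 -0.   1.2]
0.65 X -11.0 z 211.0 f [ 0.7 -0.3  1.7]
0.5 X -21.6 z 195.9 f [0.1 0.7 1.3]
0.35 X -29.8 z 179.3 f [ 1.5 -0.6  0.8]
0.2 X -35.6 z 161.6 f [0.5 0.2 1.7]
pre X -59.0 z 146.6 f [ 5.  -1.4  6.9]
True X -60.5 z 135.6 f [-3.5 -6.8 13. ]
 X -60.5 z 135.7 f [-3.  -6.3 13.2]
top -70 342 138.5
top -35 375 139.9
top 0 375 139.4
top 35 381 138.9
top 65 378 137.1
scene -70 220 138.6
scene -35 201 139.6
scene 0 196 139.7
scene 35 191 138.9
scene 65 184 137.4
76.625
```

```bash
python3 - <<'E'
import cv2,numpy as np
a=cv2.imread("pics/end_top.png")[110:270,120:520];b=cv2.imread("pics/end_scene.png")[90:350,230:450]
cv2.imwrite("pics/end.png",np.hstack([cv2.resize(a,(500,200)),cv2.resize(b,(300,355))[:200]]) if 0 else cv2.resize(a,(800,320)))
E
python3 - <<'E'
from m import *
for n in("top","scene"):
    im,d=eyes.grab_frame(n); P=cloud(n,d); a=np.radians(158.5); t=np.array([np.cos(a),np.sin(a),0])
    m=cv2.inRange(cv2.cvtColor(im,cv2.COLOR_BGR2HSV),(0,150,60),(8,255,255))>0
    q=P[m]; l=q-[571,-385,0]; X=l@t; Y=l@[-t[1],t[0],0]; k=(abs(X)<150)&(abs(Y)<52); print(n,k.sum(),"handle x",np.percentile(X[k],[3,97]),"y",np.percentile(Y[k],[3,97]),"z",np.percentile(q[k,2],[5,95]))
E
```

```text
top 264 handle x [-9.75528286 79.9608807 ] y [-39.69055409 -11.9678555 ] z [17.51896815 31.30037615]
scene 148 handle x [-7.95558701 81.00442376] y [-44.43806963 -16.5013511 ] z [ 5.71428374 32.6286214 ]
```

View pics/end.png

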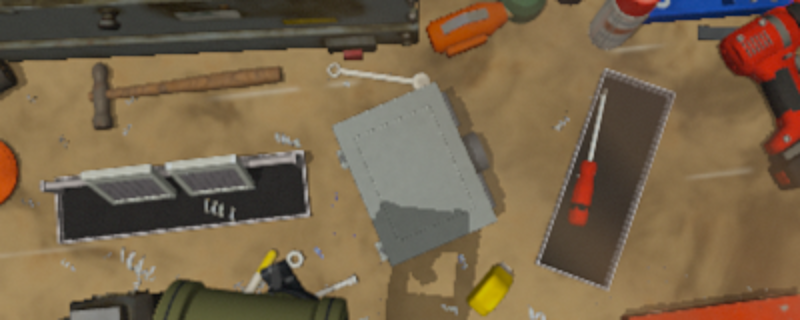

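```bash
python3 - <<'E'
from m import *
a=np.radians(158.5); t=np.array([np.cos(a),np.sin(a),0]); nn=np.array([-t[1],t[0],0])
for n in("top","scene"):
    im,d=eyes.grab_frame(n); P=cloud(n,d); l=P-[571,-385,0]; X=l@t; Y=l@nn
    u=np.where((abs(X)<150)&(abs(Y)<60)&(P[...,2]<40)); Xs,Ys,Z=X[u],Y[u],P[u][:,2]; G=im[u].max(1)
    print(n,"walls",[np.round(np.median(Ys[(Z>15)&(Xs<-130+20)&(s*Ys>40)]),1) if ((Z>15)&(Xs<-110)&(s*Ys>40)).any() else None for s in(-1,1)])
    for x in range(-130,90,14):
        k=(abs(Xs-x)<7)&(abs(Ys)<46)&(Z>8); print(x,k.sum(),np.round([np.median(Ys[k]),np.median(Z[k]),Z[k].max()],1) if k.any() else "")
E
```

```text
top walls [np.float64(-54.2), np.float64(51.9)]
-130 3 [-43.6  10.9  19.4]
-116 12 [-42.6  16.4  21.7]
-102 16 [-39.5  13.9  19.4]
-88 11 [-40.1  17.   18.4]
-74 10 [-38.4  15.6  21.1]
-60 9 [-37.3  17.7  20.8]
-46 9 [-33.7  17.3  19.9]
-32 14 [-33.4  14.3  21.3]
-18 19 [-31.6  19.3  27.2]
-4 42 [-31.   24.8  29.5]
10 35 [-30.6  23.5  29.4]
24 50 [-26.4  25.4  31.8]
38 50 [-26.   26.8  32.7]
52 52 [-23.4  28.   34.4]
66 52 [-22.9  27.3  34.5]
80 35 [-22.8  24.5  33.3]
scene walls [np.float64(-57.0), np.float64(49.1)]
-130 11 [-18.5   9.   11.3]
-116 13 [-20.   10.2  17. ]
-102 10 [-34.1  10.5  21.4]
-88 17 [-19.1  11.8  20.3]
-74 11 [-11.8  11.9  15.9]
-60 13 [-25.2  12.5  20.5]
-46 14 [-23.5  14.   22.7]
-32 13 [-22.3  11.8  21.5]
-18 17 [-34.   11.9  28.1]
-4 30 [-32.   18.5  30.5]
10 29 [-34.4  21.9  29.1]
24 25 [-31.5  24.1  37.5]
38 30 [-33.5  26.1  33.9]
52 33 [-29.2  25.   37.3]
66 32 [-29.8  25.6  36.7]
80 18 [-27.2  23.8  35. ]
```

```bash
python3 -c "
from h import *
print(robot.finish_job())"
```

```text
the job is handed in; nothing more can be done
None
```

I handed the job in at about 77 s; it reported no pass or fail. The catch was tripped with the screwdriver, which now lies in the tool tray. Both cassettes present (2 and 3; the third slot was empty) lean on the rest's rail, and the lid is closed and staying down. The hammer, tape measure and wrench look untouched in the last picture.

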